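Put the printing blocks away in the slide-cover case

ROBOT

A 7-joint arm with a two-finger parallel gripper is mounted at the origin on the work surface. World frame = base frame: x ahead of the robot, y to its left, z up, the work surface at z = 0. Lengths are in mm, angles in rad, forces in N, time in s.
With the tool pointing down it reaches from about 400 to 875 mm from the base axis. Payload 19.3 kg.
Tool frame: the origin (TCP) lies at the very end of the fingers, on their centre line; the grasp point (between the pads) lies 19 mm behind it (grip_point_offset is the z of the grasp point in the tool frame, in mm); z points along the fingers, x is the direction in which the jaws open and shut, and the axes are right-handed (so a half turn about z gives the same grasp; the last joint's range is limited). The gripper opens to 85 mm and grips with 20 to 120 N. Pads are 22 mm wide; open, the fingers measure 114 mm over their backs; the gripper's body (76 mm by 85 mm) begins 54 mm behind the grasp point. The pads swing forward as they close: fully open they stand 13 mm farther back than shut.
Start: joints at [1.041, 0.521, -0.036, 1.599, 0.021, 1.021, -0.113], TCP at [277.328, -560.093, 231.291] pointing down, gripper open.
Joint ranges: [-2.91, 2.91], [-0.3, 2.13], [-1.5, 1.42], [0.17, 2.43], [-1.26, 4.41], [0.16, 1.93], [-2.52, 2.52]. Speed limits (rad/s): [1.89, 1.89, 2.39, 2.39, 3.01, 3.01, 3.01].

INTERFACE

Orientations are given as a 3x3 rotation matrix whose columns are the frame's x, y, z axes.
In Python, from workcell import movep, movel, goto_joints, open_gripper, clamp, wait, inverse_kinematics, read_state, camera, PlanningError, finish_job, grip_point_offset gives the robot as it stands. Calls block until the motion is done:
- movep(position, orientation): joint-space move of the TCP to a pose.
- movel(position, frame=None, max_speed=150, guard=None): straight line of the TCP; frame=None keeps the orientation; max_speed is the mean speed in mm/s. With guard (N) it stops when the force on the tool has changed by that much, and returns True; else False.
- goto_joints(angles): joint-space move.
- open_gripper() and clamp(): open the fingers fully, or close them until they stop; the grip force is fixed at half the most.
- wait(seconds).
- inverse_kinematics(position, orientation): joint angles nearest the present ones, or None.
- read_state(): the state.
- camera(name): name is "scene" or "top" or "wrist"; returns a dict with "image" (480x640x3 uint8, blue, green, red), "range_z" (480x640 float32, mm along the optical axis (not along the pixel's ray), 0 where there is no reading), "fx", "fy", "cx", "cy" (pixels), "cam_to_world" (4x4, takes a point from camera to world coordinates). Camera axes: x right, y up, looking along -z (the intrinsics and any distortion apply to the point x, -y, -z); pixel columns grow to the right and rows downward; lengths in mm; the calibration is good to about 2 mm. A picture is of the moment at which its call begins.
A pose or a line that the arm cannot do raises PlanningError and nothing moves.
- finish_job(): hands the job in, once; it reports no verdict.
The state is a dict: "time": time; "qpos": joint angles; "qvel": joint speeds; "joint_efforts": joint torques, N m; "eef_pos": TCP position; "tool_rot": TCP orientation; "ft_force": force on the tool from outside, world axes, zero at the start; "torque": the same for the moment, N m; "finger_gap": finger opening in mm.
Only numpy, scipy, OpenCV 4.12 (cv2) and the standard library are available. Lean on these libraries where they do the work, as an engineer would, in place of code of your own. Each camera call takes 0.05 s, during which the arm holds its last target. There are 200 camera calls.

TASK

Put the printing blocks away: slide the case's cover fully open, then slide every block lying on the table flat into a bay of its own width, one to a bay and fully home against the back stop, and when all are in, slide the cover fully shut over them. Leave the cup, the jar and the dish where they stand.

Things in the scene. Friction and masses are not known exactly. Their poses are not given: they have to be found in the camera images.
- case: Low plywood case fixed to the table, 240 (x) x 270 mm (y): five bays side by side, open at the front. x points into the bays, away from the robot; z up. Origin: on the table plane, mid-width, on the line of the bay mouths. Base board 4 mm thick, x -45 to 195 mm; its front part, x -45 to 0, is a bare landing level with the bay floors. Side boards 33 mm tall, x 0 to 195, y 127 to 135 mm each side.
- mouth (a point): Middle of the mouth line, on the landing's surface (case x 0, y 0, z 4 mm). Bays are 15 mm clear in height and run to a back stop at x = 72 mm. Walls between them are 6 mm thick, with pointed ends 3 mm before the mouth line, and carry caps (z 19 to 22, from x = 3 mm) that overhang each bay by 5 mm at both sides: a block enters only by sliding in level from the landing.
- bay0 (a point): Bay 0 (narrow, 38 mm wide), in the case frame at x 34, y -102, z 4 mm: on its floor, where the underside centre of a fully home block lies. A home block rests on the back stop and sticks out 4 mm in front of the mouth line.
- bay1 (a point): Bay 1 (wide, 52 mm wide), in the case frame at x 34, y -51, z 4 mm: on its floor, where the underside centre of a fully home block lies. A home block rests on the back stop and sticks out 4 mm in front of the mouth line.
- bay2 (a point): Bay 2 (narrow, 38 mm wide), in the case frame at x 34, y 0, z 4 mm: on its floor, where the underside centre of a fully home block lies. A home block rests on the back stop and sticks out 4 mm in front of the mouth line.
- bay3 (a point): Bay 3 (wide, 52 mm wide), in the case frame at x 34, y 51, z 4 mm: on its floor, where the underside centre of a fully home block lies. A home block rests on the back stop and sticks out 4 mm in front of the mouth line.
- bay4 (a point): Bay 4 (narrow, 38 mm wide), in the case frame at x 34, y 102, z 4 mm: on its floor, where the underside centre of a fully home block lies. A home block rests on the back stop and sticks out 4 mm in front of the mouth line.
- cover (a joint): Flat dark wood cover (123 x 250 x 5 mm, underside 23 mm above the table) sliding along the case's x. 0 = shut, over landing and bays (case x -45 to 78 mm), no room to load; grows as it slides away from the robot, to 0.115 m = fully open (front edge at case x 70 mm). Friction about 1.5 N, stays where left.
- cover_grip (a point): Point on the cover's upright grip rib, 7 mm below the rib's top and mid-length. The rib is 12 mm thick along the case's x, 70 mm long along its y, from z = 28 to 52 mm above the table; its middle is at case x = -25 mm + cover travel.
- narrow1: Narrow flat wooden printing block, 76 (its x) x 36 (its y) x 12 mm, 40 g or so, grey carved face up, lying on the table. Origin: centre of its underside. Ends alike: either may go in first. May be absent.
- narrow2: Narrow flat wooden printing block, 76 (its x) x 36 (its y) x 12 mm, 40 g or so, grey carved face up, lying on the table. Origin: centre of its underside. Ends alike: either may go in first. May be absent.
- narrow3: Narrow flat wooden printing block, 76 (its x) x 36 (its y) x 12 mm, 40 g or so, grey carved face up, lying on the table. Origin: centre of its underside. Ends alike: either may go in first. May be absent.
- wide1: Wide flat wooden printing block, 76 (its x) x 50 (its y) x 12 mm, 55 g or so, grey carved face up, lying on the table. Origin: centre of its underside. Ends alike: either may go in first. May be absent.
- wide2: Wide flat wooden printing block, 76 (its x) x 50 (its y) x 12 mm, 55 g or so, grey carved face up, lying on the table. Origin: centre of its underside. Ends alike: either may go in first. May be absent.
- cup: White cup, 76 mm wide, 85 mm tall, standing aside; origin under its centre. Not part of the job.
- jar: Small jar, 52 mm wide, 60 mm tall, standing aside; origin under its centre. Not part of the job.
- dish: Flat white dish, 110 mm wide, 18 mm tall, standing aside; origin under its centre. Not part of the job.
Mind the look-alikes: they are no part of the job. Leave any red look-alike of the narrow1 alone.

How it is judged:
By the outcome, as a careful person would: the job done as asked, in the order asked, and still so for the second after the job is handed in, with the robot touching nothing.
Of narrow1, wide1, narrow2, wide2, narrow3 only 4 to 5 are there at a start; the rules pass over those that are not, and their reading is None.
At some moment in a run one of narrow1, narrow2, narrow3, wide1, wide2 may be knocked a few centimetres aside while the robot is not near it.
Once in a run the grip may slacken for a moment while it holds something.
It also fails if it takes over 210 s, if anything falls off the work surface, if the arm or the gripper's body presses on something with over 40 N, if the wrist force passes 120 N, or if a joint passes its speed limit or range.

## Working session

There is one attempt and no reset: what is moved stays moved. The work goes in short steps, each a Python script; the robot and the scene stay as the last script left them, time stands still between calls to the robot, and variables do not carry over. Pictures are saved under pics/ and viewed, about 12 in all and at most 16, crops included, and the job is handed in when it is done.

```bash
mkdir -p pics; ls
python3 - <<'E'
from workcell import *
import cv2,numpy as np
for n in("top","scene"):
    c=camera(n); cv2.imwrite(f"pics/{n}0.png",c["image"]); np.savez(f"{n}0.npz",**c)
    print(n,c["fx"],c["fy"],c["cx"],c["cy"],np.round(c["cam_to_world"],3).tolist(),[k for k in c])
s=read_state();print(s["time"],s["tool_rot"],grip_point_offset,s["finger_gap"])
E
```

```text
pics
top 559.8175517566823 559.8175517566823 320.6505736278382 237.31356586324168 [[-0.009, 0.995, -0.104, 379.676], [-1.0, -0.009, -0.0, 2.838], [-0.001, 0.104, 0.995, 1435.544], [0.0, 0.0, 0.0, 1.0]] ['image', 'range_z', 'fx', 'fy', 'cx', 'cy', 'cam_to_world']
scene 602.8446468230767 602.8446468230767 321.48822505891513 235.68033484716102 [[0.32, -0.814, 0.485, 1230.142], [0.947, 0.275, -0.165, -241.636], [0.001, 0.513, 0.859, 1314.229], [0.0, 0.0, 0.0, 1.0]] ['image', 'range_z', 'fx', 'fy', 'cx', 'cy', 'cam_to_world']
0.1 [[ 4.43803613e-01 -8.96123923e-01 -5.17690764e-04]
 [-8.96123467e-01 -4.43803911e-01  9.05717441e-04]
 [-1.04138825e-03  6.19541693e-05 -9.99999456e-01]] -18.700000000000003 85.2779776386631
```

View pics/top0.png

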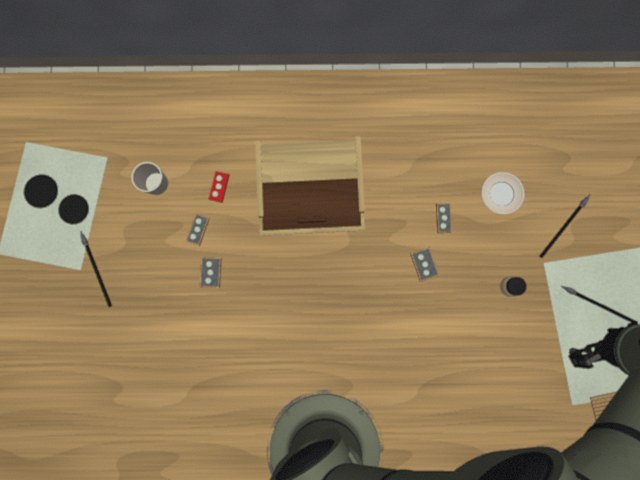

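View pics/scene0.png

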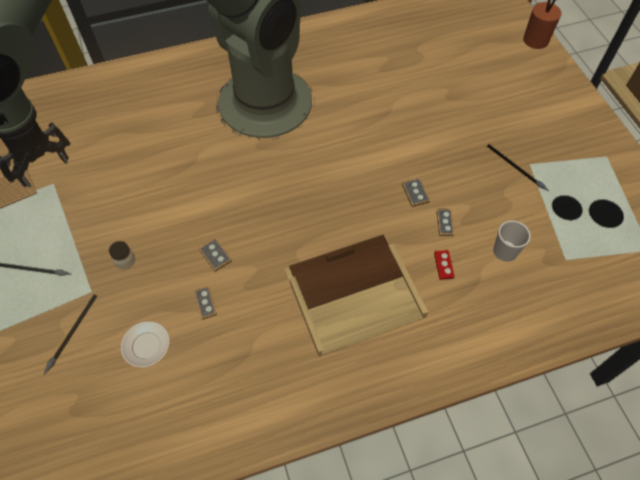

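Top view: four grey blocks, two narrow at (198,230) and (443,218), and two wide at (211,272) and (424,264). The red look-alike is at (219,187) and must be left alone. The case is at about (311,185) with its cover shut, the cup at (149,178), the jar at (514,286) and the dish at (503,193). Next I'll measure these and check an enlarged crop.

```bash
cat > h.py <<'E'
from workcell import *
import cv2,numpy as np
def px2w(c,uv,z):
    uv=np.atleast_2d(np.asarray(uv,float)); M=np.asarray(c["cam_to_world"])
    d=np.c_[(uv[:,0]-c["cx"])/c["fx"],-(uv[:,1]-c["cy"])/c["fy"],-np.ones(len(uv))]@M[:3,:3].T
    o=M[:3,3]; return o+d*((z-o[2])/d[:,2])[:,None]
def w2px(c,p):
    M=np.asarray(c["cam_to_world"]); q=(np.atleast_2d(p)-M[:3,3])@M[:3,:3]
    return np.c_[c["cx"]+c["fx"]*q[:,0]/-q[:,2],c["cy"]+c["fy"]*q[:,1]/q[:,2]]
def rect(pts):  # pts world xy -> centre, long-side angle, long, short
    (c,(w,h),a)=cv2.minAreaRect(np.float32(pts[:,:2]))
    if w<h: w,h,a=h,w,a+90
    a=(np.deg2rad(a)+np.pi/2)%np.pi-np.pi/2
    return np.round(c,1),round(a,3),round(w,1),round(h,1)
def greys(c,z=12,smin=45,lo=45,hi=170,mina=200,maxa=1e5,close=9):
    hsv=cv2.cvtColor(c["image"],cv2.COLOR_BGR2HSV)
    m=((hsv[...,1]<smin)&(hsv[...,2]>lo)).astype(np.uint8)
    m=cv2.morphologyEx(m,cv2.MORPH_CLOSE,np.ones((close,close)))
    m=cv2.morphologyEx(m,cv2.MORPH_OPEN,np.ones((5,5)))
    out=[]
    for k in cv2.findContours(m,cv2.RETR_EXTERNAL,cv2.CHAIN_APPROX_NONE)[0]:
        if mina<cv2.contourArea(k)<maxa: out.append((k[:,0].mean(0).round(),)+rect(px2w(c,k[:,0],z)))
    return out
def dark(c,z=28,mina=2000):
    hsv=cv2.cvtColor(c["image"],cv2.COLOR_BGR2HSV)
    m=((hsv[...,2]<110)&(hsv[...,1]>90)).astype(np.uint8); m=cv2.morphologyEx(m,cv2.MORPH_OPEN,np.ones((5,5)))
    m=cv2.morphologyEx(m,cv2.MORPH_CLOSE,np.ones((7,7)))
    return [(k[:,0].mean(0).round(),)+rect(px2w(c,k[:,0],z)) for k in cv2.findContours(m,cv2.RETR_EXTERNAL,cv2.CHAIN_APPROX_NONE)[0] if cv2.contourArea(k)>mina]
E
python3 - <<'E'
from h import *
c=dict(np.load("top0.npz"))
for r in greys(c): print(*r)
print("dark",*dark(c))
i=c["image"][125:300,170:470]; cv2.imwrite("pics/crop0.png",cv2.resize(i,None,fx=2.6,fy=2.6,interpolation=cv2.INTER_CUBIC))
E
```

```text
[371. 455.] [  34.7 -163.8] 1.562 592.0 203.1
[210. 272.] [443.  285.5] 0.01 66.7 40.7
[425. 264.] [ 459.  -260.3] 0.318 67.4 41.6
[598. 373.] [ 212.2 -678.1] -0.029 571.5 243.1
[197. 229.] [553.8 320.3] -0.334 67.3 27.6
[444. 217.] [ 577.3 -312.5] -0.009 64.7 28.1
[503. 193.] [ 639.8 -466.2] 1.562 106.2 104.5
[149. 178.] [688.7 446.1] 1.562 89.1 81.6
[ 52. 206.] [619.9 696.7] -0.199 297.1 229.9
[318.  34.] [1067.5    2.6] 1.561 1709.8 200.1
dark (array([310., 204.]), array([613.4,  28.3]), np.float64(-1.532), 246.7, 121.4)
```

View pics/crop0.png

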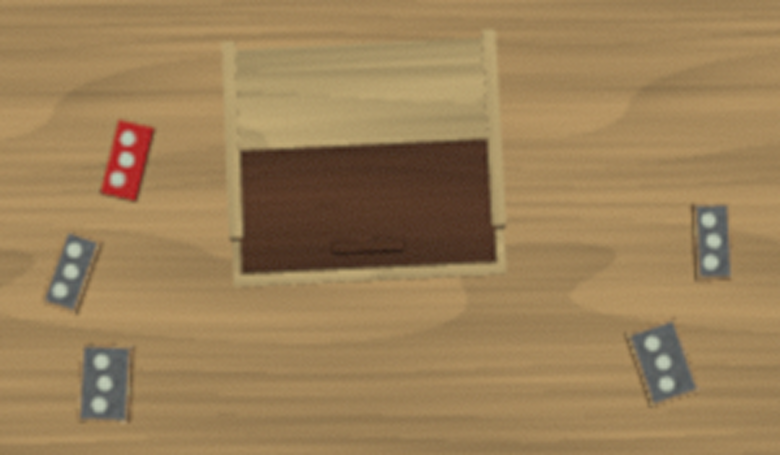

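The crop confirms two narrow and two wide grey blocks; the red one isn't part of the job. Plan: push the cover open with closed fingers, carry each block by its robot-side end into the bay mouth, then push it home. First I'll move above the case for a close look.

```bash
cat >> h.py <<'E'
import json,os
def case(): return json.load(open("case.json"))  # x0,y0,yaw
def c2w(x,y,z,k=None):
    x0,y0,a=k or case(); return np.array([x0+x*np.cos(a)-y*np.sin(a),y0+x*np.sin(a)+y*np.cos(a),z])
def R(a): # jaws across direction a
    return np.array([[np.sin(a),-np.cos(a),0],[-np.cos(a),-np.sin(a),0],[0,0,-1]]).T
def snap(n,f,view=True):
    c=camera(n); cv2.imwrite(f"pics/{f}.png",c["image"]); np.savez(f"{f}.npz",**c); return c
E
echo '[596.9,27.7,0.039]'>case.json
python3 - <<'E'
from h import *
a=case()[2]
clamp()
movep(c2w(-110,0,230),R(a))
c=snap("wrist","w1"); print(np.round(c["cam_to_world"],2).tolist(),c["fx"])
print(*dark(c)); s=read_state(); print(s["time"],s["eef_pos"],s["qpos"],s["finger_gap"],s["ft_force"])
E
```

```text
[[0.04, 0.96, 0.29, 560.77], [-1.0, 0.04, 0.01, 26.3], [-0.0, -0.29, 0.96, 373.06], [0.0, 0.0, 0.0, 1.0]] 396.7573079645165
(array([319.,  67.]), array([602.5,  30.7]), np.float64(-1.533), 249.8, 101.2)
3.1333 [487.10714541  22.70842227 229.96702339] [ 0.09090226  0.31960467 -0.32198623  1.94171856  0.12748252  0.89969761
 -1.82814132] 0.3200718640953771 [-0.27662461 -0.30735685 -0.18447866]
```

View pics/w1.png

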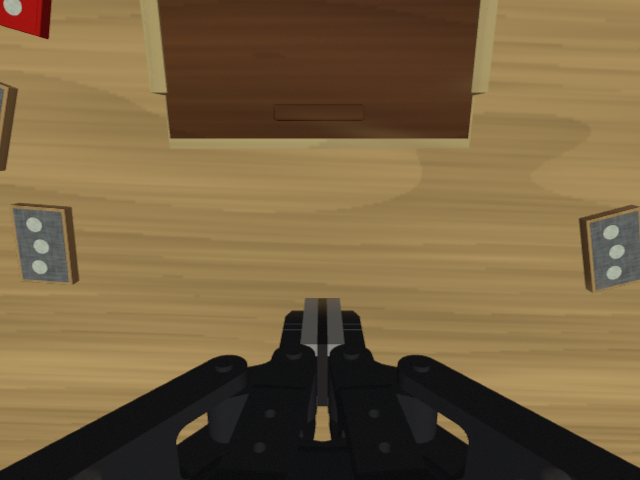

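The wrist view shows the cover's front edge at row 138 (columns 169–470) and the grip rib at (319,112). The measured width is 249.8 mm against the stated 250, so the case y is corrected to 30.5. Now I'll push the cover open.

```bash
echo '[596.9,30.5,0.038]'>case.json
python3 - <<'E'
from h import *
a=case()[2]
c=dict(np.load("w1.npz")); print("tcp px",w2px(c,[487.1,22.7,230]))
movep(c2w(-65,0,90),R(a)); movel(c2w(-65,0,36))
g=movel(c2w(60,0,36),max_speed=80,guard=15); print(g,read_state()["eef_pos"],read_state()["ft_force"])
if not g: g=movel(c2w(85,0,36),max_speed=25,guard=12); s=read_state(); print(g,s["eef_pos"],s["ft_force"])
k=case(); p=read_state()["eef_pos"][:2]-np.array(k[:2]); print("case x",p@[np.cos(a),np.sin(a)])
p=read_state()["eef_pos"]; movel([p[0]-5,p[1],p[2]]); movel([p[0]-5,p[1],90])
open_gripper(); movep(c2w(-130,0,210),R(a)); c=snap("wrist","w2"); print(dark(c)); 
for r in greys(c): print(*r)
print(read_state()["time"])
E
```

```text
tcp px [[324.13494314 319.23866647]]
False [656.79101438  32.76377978  36.08280718] [-0.9820443  -0.65331468  1.1510321 ]
True [659.38492006  32.86928499  35.46429424] [ 0.19292003 -0.48980238 -0.92711434]
case x 62.529822540185165
[]
[480. 348.] [ 342.6 -132.5] 0.561 88.1 21.4
[165. 348.] [331.5 175.8] -0.485 89.6 21.4
[628. 239.] [ 453.5 -246.5] 0.263 69.7 21.4
[ 25. 232.] [441.8 291. ] -0.044 69.8 47.0
8.8833
```

View pics/w2.png

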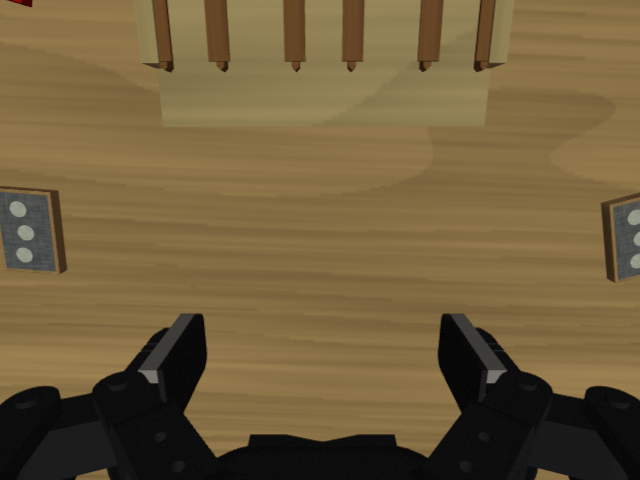

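Bays are now exposed: cap ends sit at row 61 with columns about 218, 295, 352 and 430, and the landing's front edge is at row 126 (columns 162–487). The cover is out of this view, so I'll check its travel from the top camera and compute the case pose from these points.

Run:
```python
from h import *
c=dict(np.load("w2.npz"))
P=px2w(c,[[218.5,61.5],[295,61.5],[352.5,61.5],[430,61.5]],22); L=px2w(c,[[162.5,126],[487,126]],4)
print(P.round(1),L.round(1))
k=[596.9,30.5,0.038]
print("pred caps",w2px(c,[c2w(3,y,22) for y in(80,22,-22,-80)]).round(1).tolist(),"landing",w2px(c,[c2w(-45,y,4) for y in(135,-135)]).round(1).tolist())
t=snap("top","top1"); print(*dark(t)); print("cover centre if open",c2w(131.5,0,28))
for r in greys(t,maxa=3000): print(*r)
```

```text
[[586.1 110.2  22. ]
 [588.3  51.8  22. ]
 [589.9   7.8  22. ]
 [592.1 -51.3  22. ]] [[ 536.9  163.6    4. ]
 [ 547.1 -109.4    4. ]]
pred caps [[217.5, 46.0], [294.2, 45.9], [352.3, 45.9], [429.0, 45.8]] landing [[161.5, 113.6], [484.9, 113.4]]
(array([309., 164.]), array([717.9,  32.7]), np.float64(-1.533), 241.1, 123.3)
cover centre if open [728.30506842  35.49579748  28.        ]
[210. 272.] [443.  285.5] 0.01 66.7 40.7
[425. 264.] [ 459.  -260.3] 0.318 67.4 41.6
[197. 229.] [553.5 320.4] -0.331 66.4 27.6
[444. 218.] [ 577.3 -313.4] -0.031 65.2 25.7
[503. 193.] [ 639.8 -466.2] 1.562 106.2 104.5
[149. 178.] [688.7 446.1] 1.562 89.1 81.6
```

Reading the evidence together: the landing and caps put the origin at x≈586.6, and the top view shows the cover's open centre at 717.9 (586.4 + 131.5). The push also stopped at case x 73, as it should. So the cover is fully open; it had simply started about 10 mm ajar. Corrected case pose: (586.6, 29.4, 0.0375). First block: wide at (459,-260) to bay 1.

```bash
echo '[586.6,29.4,0.0375]'>case.json
cat >> h.py <<'E'
OFF=22
def look(b,a,w,name):
    """hover over expected block pose, return measured centre, angle"""
    movep([b[0]-8*np.cos(a),b[1]-8*np.sin(a),190],R(a)); wait(0.3); c=snap("wrist",name)
    G=[r for r in greys(c) if 50<r[3]<85 and np.hypot(*(r[1]-b))<60]
    r=min(G,key=lambda r:np.hypot(*(r[1]-b))); print("look",*r,"expect w",w)
    assert abs(r[4]-w)<13 and abs(r[3]-70)<9
    return r[1],r[2]
def pick(b,a,w,z=1.5):
    p=np.array(b)-OFF*np.array([np.cos(a),np.sin(a)])
    movep([*p,70],R(a)); g=movel([*p,z],max_speed=80,guard=12); 
    print("down",g,read_state()["eef_pos"].round(1)); clamp(); gap=read_state()["finger_gap"]; print("gap",gap)
    assert abs(gap-w)<3
    movel([*p,60],max_speed=100); print("lifted gap",read_state()["finger_gap"])
def insert(y,w,z=1.5):
    a=case()[2]
    movep(c2w(-80,y,60),R(a)); movel(c2w(-80,y,z+5.2),max_speed=80); wait(.2)
    g=movel(c2w(-18,y,z+5.2),max_speed=50,guard=15); s=read_state()
    print("insert stop",g,s["eef_pos"].round(1),"want",c2w(-18,y,0).round(1),s["ft_force"].round(1),s["finger_gap"]); return g
def release_push(y,x=None):
    a=case()[2]
    p=read_state()["eef_pos"]; movel([p[0],p[1],p[2]-.8],max_speed=20,guard=10); open_gripper(); movel([p[0],p[1],60]); clamp()
    movel(c2w(-62,y,60)); movel(c2w(-62,y,9.5)); wait(.2)
    g=movel(c2w(-5,y,9.5),max_speed=35,guard=10); s=read_state(); k=case()
    d=(s["eef_pos"][:2]-np.array(k[:2]))@[np.cos(a),np.sin(a)]
    print("push stop",g,"case x",d.round(1),s["ft_force"].round(1))
    movel(c2w(-62,y,9.5)); movel(c2w(-62,y,80)); open_gripper(); print("t",s["time"])
E
python3 - <<'E'
from h import *
b,a=look(np.array([459,-260.3]),.318,50,"l1")
pick(b,a,50)
g=insert(-51,50)
if not g: release_push(-51)
p=c2w(-130,0,210); movep(p,R(case()[2])); snap("wrist","w3")
E
```

```text
look [320. 210.] [ 457.5 -257.7] 0.311 69.0 43.3 expect w 50
down False [ 436.8 -264.6    1.9]
gap 47.90130310580376
lifted gap 48.12451966498528
insert stop False [570.3 -22.3   6.7] want [570.5 -22.2   0. ] [ 0.5  0.1 -0.8] 47.689704247769306
push stop True case x -14.9 [-0.7 -0.8  0.2]
t 20.8833
```

View pics/w3.png

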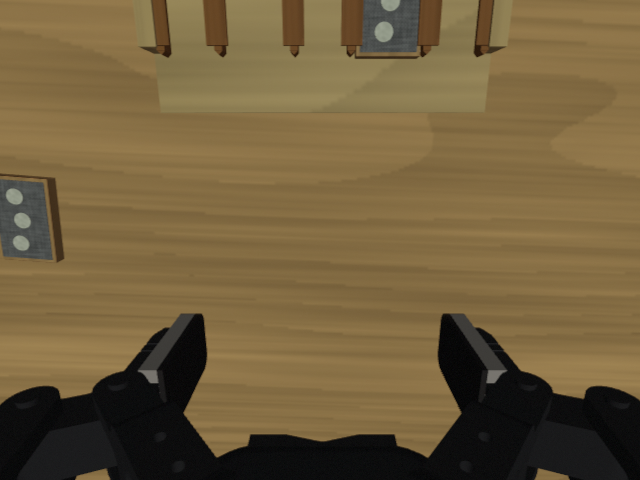

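The wide block sits home in bay 1 at (388,25), sticking out about 4 mm, with the push stopped at case x -14.9 against an expected -15. I'll do the rest the same way, re-locating each block from the top camera first.

```bash
cat >> h.py <<'E'
def do(y,b0,w,tag):
    t=camera("top"); b0=np.array(b0)
    G=[r for r in greys(t,maxa=2500) if 55<r[3]<80 and np.hypot(*(r[1]-b0))<90 and r[4]<50]
    r=min(G,key=lambda r:abs(r[4]-(w-8.5))+np.hypot(*(r[1]-b0))/30); print("top",*r)
    b,a=look(r[1],r[2],w,tag); pick(b,a,w)
    g=insert(y,w)
    if g: raise SystemExit("insert blocked")
    release_push(y); movep(c2w(-130,0,210),R(case()[2]))
E
python3 - <<'E'
from h import *
do(51,[443,285.5],50,"l2")
do(102,[553.5,320.4],36,"l3")
do(-102,[577.3,-313.],36,"l4")
snap("wrist","w4"); snap("top","top2")
E
```

```text
top [210. 272.] [443.  285.5] 0.01 66.7 40.7
look [319. 210.] [441.7 288.5] -0.041 69.8 43.3 expect w 50
down False [419.9 289.6   1.9]
gap 48.03567767325886
lifted gap 48.19476365333645
insert stop False [566.5  79.7   6.7] want [566.7  79.7   0. ] [ 0.5  0.5 -0.9] 47.74455763276703
push stop True case x -15.0 [ 0.2 -0.2  0.1]
t 35.3
top [197. 229.] [553.8 320.3] -0.334 67.3 27.6
look [320. 211.] [552.6 323.1] -0.326 69.1 28.7 expect w 36
down False [532.  330.3   1.9]
gap 34.48898067725737
lifted gap 34.08433587549106
insert stop False [564.5 130.7   6.7] want [564.8 130.7   0. ] [-0.1 -0.1 -0.7] 34.13866025737517
push stop True case x -15.0 [ 0.4 -0.8  0.1]
t 49.9333
top [444. 218.] [ 577.3 -313.4] -0.031 65.2 25.7
look [321. 209.] [ 576.7 -310.7] 0.018 69.6 29.3 expect w 36
down False [ 555.  -311.3    1.9]
gap 34.5242857272227
lifted gap 34.26539438467133
insert stop False [572.2 -73.3   6.7] want [572.4 -73.2   0. ] [-0.4  0.3 -0.1] 34.33945393632998
push stop True case x -14.9 [-0.3 -0.6  0.1]
t 64.8917
```

View pics/w4.png

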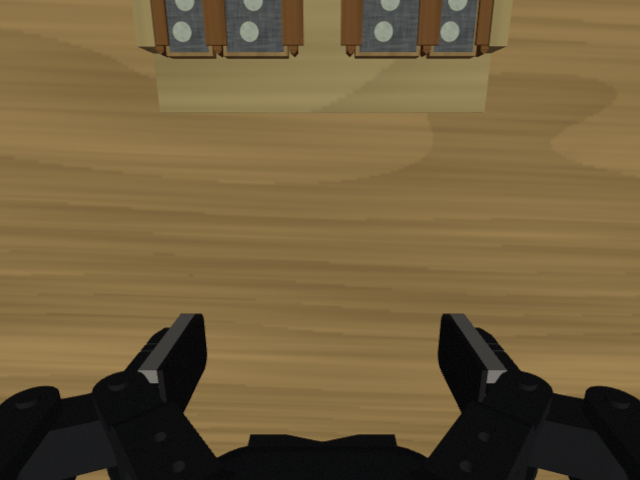

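View pics/top2.png

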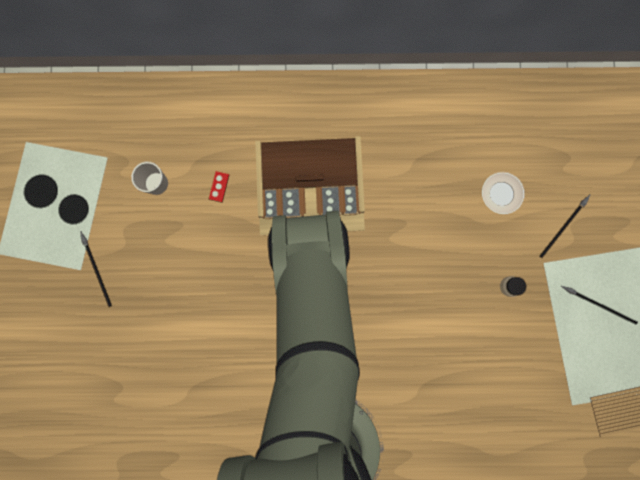

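Wrist view: all four blocks are home in bays 4, 3, 1 and 0, with front edges level at row 55 and bay 2 empty. Top view: no grey block is left on the table, and the red look-alike, cup, jar and dish haven't moved. Now I'll shut the cover by pushing on the back of the rib.

Run:
```python
from h import *
a=case()[2]; k=case()
X=lambda:((read_state()["eef_pos"][:2]-np.array(k[:2]))@[np.cos(a),np.sin(a)]).round(1)
clamp(); movel(c2w(-60,0,100)); movel(c2w(118,0,100)); movel(c2w(118,0,36)); wait(.2)
print(movel(c2w(5,0,36),max_speed=70,guard=15),X())
print(movel(c2w(-20,0,36),max_speed=25,guard=12),X(),"want -8")
p=c2w(X()+6,0,36); movel(p); movel([*p[:2],100]); movel(c2w(-130,0,210)); c=snap("wrist","w5")
movep([400,-350,300],R(a)); t=snap("top","top3"); print(*dark(t),"want",c2w(16.5,0,28))
for r in greys(t,maxa=3000): print(*r)
print(read_state()["time"])
i=t["image"][120:300,130:530]; cv2.imwrite("pics/f.png",np.vstack([cv2.resize(i,(640,288)),cv2.resize(c["image"][:240],(640,240))]))
```

```text
False 5.0
True -8.0 want -8
(array([311., 208.]), array([603.9,  28.3]), np.float64(-1.532), 246.7, 121.1) want [603.0883998   30.01860499  28.        ]
[503. 193.] [ 639.8 -466.2] 1.562 106.2 104.5
[149. 178.] [688.7 446.1] 1.562 89.1 81.6
77.525
```

View pics/f.png

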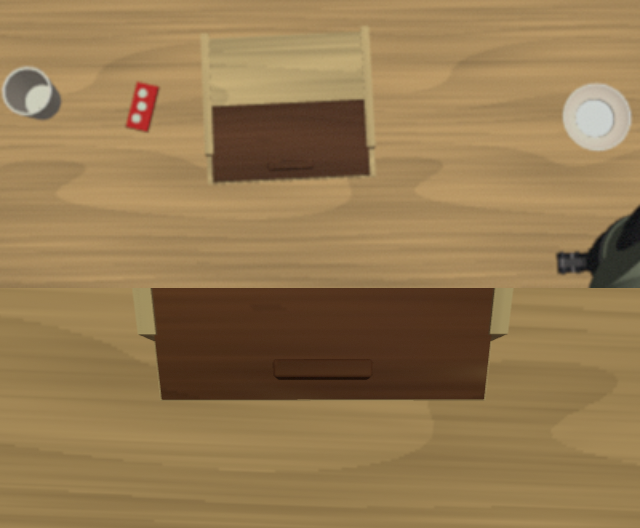

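The cover is shut and reaches the landing's front edge; the rib is at (322,369) in the lower panel. It stopped where expected, at case x -8.0, and the table is clear. Handing in.

```bash
python3 -c "
from workcell import *
finish_job()"
```

```text
the job is handed in; nothing more can be done
```

The four blocks on the table are in their bays behind a shut cover, and I handed the job in at about 78 s. I found no fifth block.

- **Cover:** I pushed it fully open before loading and fully shut afterwards. The closing push stopped at case x -8.0, as expected. The top view put its centre at (603.9, 28.3), against an expected (603.1, 30.0), which is within calibration.
- **Blocks:** The wide ones are in bays 1 and 3 and the narrow ones in bays 0 and 4. Bay 2 is empty. Each push stopped at case x -14.9 or -15.0, the fully home position, and a close-up before shutting showed all four in place.
- **Other items:** The cup, jar, dish and red look-alike were not touched. The cup and dish measured the same positions before and after. I checked the jar and the look-alike by eye only; the jar was last in view just before I shut the cover.
- **One disagreement:** My first estimate of the case position was about 10 mm off in x because the cover had started slightly ajar. I corrected it from the landing and cap edges before handling any block.

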